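# Draw the long scoop out of the half-covered canister

### The job

The orange collar lies on the half cover of the aluminium canister, where it would be knocked off: slip it over the upright steel post, right down onto the post's foot, and let go of it. Then draw the long scoop out of the canister: it is longer than the open mouth, so tilt it, bringing the bowl end up through the mouth first and letting the handle end follow slantwise from under the cover. Finish while still holding the scoop in the gripper, still, level and right way up, all of it at least ten centimetres above the canister's cover, without disturbing the mortar, pestle or jars.

Things in the scene. Friction and masses are not known exactly. Their poses are not given: they have to be found in the camera images.
- canister: Fixed low aluminium canister, outside 246 (x) x 136 (y) x 67 high, inside 240 x 130, walls 3; inner floor 4, wall rims 64 up. A fixed 3 mm cover (top 67 up) closes the end x = -123 to -30; x = -30 to +120 is the open mouth. Origin: centre of underside; x along its length to the open end, pointing away from the robot (yaw within 0.35 rad).
- scoop: Long scoop, 205 mm, 0.16 kg, lying on the canister's floor, bowl in the mouth, tail under the cover. Steel bowl 44 wide, 24 high, x = +35 to +95; blue handle 14 wide (y), 10 to 26 above the underside, x = -97 to +35; tail knob 26 diameter, 14 wide, axis along y at x = -97, 13 up. Origin: underside below the grip, within 15 mm of the centre of mass; x to the bowl, z up.
- scoop_tip (a point): Front end of the scoop's underside: scoop frame x = +95, y = 0, z = 0 mm.
- scoop_tail (a point): Tail end of the scoop's underside: scoop frame x = -110, y = 0, z = 0 mm.
- collar: Rigid orange plastic ring, outer diameter 52, bore 31, height 30 mm, about 0.07 kg, lying flat on the canister's cover (its underside 67 mm up). Origin: centre of its underside; z along its axis.
- post: Fixed upright steel post, 24 mm diameter, on a black round foot 76 mm diameter and 8 mm high; post top at 75 mm, its last 10 mm tapering to 14 mm diameter. Origin: centre of the foot's underside, on the post's axis, z up. The collar seated on the foot has its underside 8 mm up.
- molcajete: Bystander: dark basalt mortar bowl on three stubby legs, 170 mm across, 105 mm high, heavy. Origin: centre of its underside. It and the post may stand on either side of the canister.
- tejolote: Bystander: dark lava stone pestle standing on its wide end, 66 mm across, 118 mm high. Origin: centre of its underside.
- jar_a: Bystander: square green glass jar with steel lid, 62 x 62 mm, 99 mm high. Origin: centre of its underside.
- jar_b: Bystander: another such jar.

How it is judged (in metres and radians):
On the way, in this order (a step that is already met when the one before it is completed fails the run):
1. the collar is down on the foot of the post and released (horizontal distance between collar and post below 0.007 m and height (world z) of collar below 0.013 m and angle between collar's own z axis and vertical below 0.1 rad and contact force between the fingers and collar below 0.3 N), for 0.2 s.
2. the scoop slants through the mouth: bowl end up above the rim, tail still below the cover (height (world z) of scoop_tip above 0.075 m and height (world z) of scoop_tail below 0.05 m and x of scoop_tail in the frame of canister below -0.03 m), for 0.1 s.
At the end, for the whole second after the job is handed in: Collar flat on the post's foot (axis within 7 mm, underside below 13 mm, tilt under 0.1 rad), untouched; scoop held in the fingers (over 1 N), both ends of its underside above 150 mm, level within 0.3 rad, under 0.03 m/s, off the canister; mortar, pestle, jars shifted under 25 mm (all of step 1 and height (world z) of each of scoop_tip, scoop_tail above 0.15 m and angle between scoop's own z axis and vertical below 0.3 rad and linear speed of scoop below 0.03 m/s and contact force between the fingers and scoop above 1 N and contact force between scoop and canister below 0.1 N); the arm keeps its last pose, push and grip.
It fails at once if the mortar, pestle or a jar is shifted by more than 25 mm or tipped over (distance of any of molcajete, tejolote, jar_a, jar_b from where it was at the start of the episode above 0.025 m or angle between any of molcajete, tejolote, jar_a, jar_b's own z axis and vertical above 0.35 rad).
It also fails if it takes over 69 s, if anything falls off the work surface, if the arm or the gripper's body presses on something with over 40 N, if the wrist force passes 120 N, or if a joint passes its speed limit or range.

### The arm

A 6-joint arm with a two-finger parallel gripper is mounted at the origin on the work surface. World frame = base frame: x ahead of the robot, y to its left, z up, the work surface at z = 0. Lengths are in m, angles in degrees, forces in N, time in s.
With the tool pointing down it reaches from about 0.4 to 0.825 m from the base axis. Payload 7 kg.
Tool frame: the origin (TCP) lies midway between the tips of the shut fingers; the grasp point (between the pads) lies 19 mm behind it; z points along the fingers, y is the line along which they close (so a half turn about z gives the same grasp; the last joint's range is limited). The gripper opens to 88 mm and grips with 3 to 60 N. Pads are 19 mm wide; open, the fingers measure 130 mm over their backs; the gripper's body (78 mm by 193 mm) begins 47 mm behind the grasp point.
Start: joints at [79.647, 20.546, 0.682, 0, -70.136, -16.507], TCP at [0.305, 0.602, 0.227] pointing down, gripper open.
Joint ranges: [-176.03, 176.03], [-82.01, 121.73], [-58.28, 71.71], [-173.87, 95.51], [-174.79, -0.11], [-173.66, 173.66]. Speed limits (degrees/s): [136.94, 136.94, 172.46, 180, 180, 180].

### API

Orientations are given as [roll, pitch, yaw] about the fixed x, y, z axes, in that order (R = Rz(yaw) Ry(pitch) Rx(roll)).
In Python, from plant import r gives the robot as it stands.
- The arm moves only by the tool drive_tool, never from a script. Its argument "commands" is a list of rows, each an object of numbers: "hand": the closure, from 0 (fully open) to 1 (shut); "tx", "ty", "tz": the shift along the world's x, y, z scaled (see below); "turn": the turn about the world's z scaled (see below). A call has 1 to 10 rows; each row is the pose to reach, as a shift and turn from the pose commanded when the call began; what a row does not reach only later rows make up. The controller multiplies each number of a shift by 0.6 m and each number of a turn by 90 degrees. A row lasts 1/10 s, in which the tool goes at most 50 mm and 8.59 degrees, less where a joint would pass 70% of its speed; a pose out of reach is approached as far as the arm can. A call with a number of a shift or a turn outside -1 to 1 is refused whole. A call with a gripper value outside its range is refused whole. The fingers move at their own pace and stop on an object; "grip_force" is the grip in N (left out, the last holds). Time passes only in rows, so rows that repeat a pose let the fingers close. It gives the time, the measured TCP pose, the force, the opening and the grip force at its end, in the units of the state.
- r.get_state(): the state, without advancing time (a new reading comes with each control period).
- r.capture(name): name is "scene" or "top" or "wrist"; returns a dict with "frame" (480x640x3 uint8, red, green, blue), "fx", "fy", "cx", "cy" (pixels), "world_from_camera" (4x4, takes a point from camera to world coordinates); the wrist camera has in their place "T_tool_cam" (4x4, takes a point from camera to tool coordinates, whose origin is the TCP and whose axes are the flange's). Camera axes: x right, y down, z forward; pixel columns grow to the right and rows downward; lengths in m; the calibration is good to about 2 mm. A picture is of the moment at which its call begins: read the wrist's pose just before it. There is no depth.
- r.close_job(): hands the job in; it is judged then, once.
Trained networks look in the newest picture that a camera, given by its name, has taken for a name from the list of things; names that differ only in an ending like _2 or _b are one class to them, and where a whole thing is asked for, a point or a joint stands for the part that bears it (a point fixed in the world has none). Each returns a list of dicts, best first, with "score" (0 to 1); they miss things now and then, are a little off and sometimes report something else, mostly with a low value. They report only what shows in the picture. A call takes as long as a camera call.
- r.trace(label, camera): "pixels" (480x640 bool, what is visible of it) and "extent" ([left, top, right, bottom] in pixels, round what is visible of it).
The state is a dict: "time_s": time; "joints": joint angles; "qd": joint speeds; "joint_torque": joint torques, N m; "tcp_pos": TCP position; "eef_rot": TCP orientation; "contact_force": force on the tool from outside, world axes, zero at the start; "moment": the same for the moment, N m; "gripper_width": finger opening in m; "gripper_force": force on a finger pad.
Only numpy, scipy, OpenCV 4.12 (cv2) and the standard library are available. Lean on these libraries where they do the work, as an engineer would, in place of code of your own. Each camera call takes 0.05 s, during which the arm holds its last target. There are 200 camera calls.

## Working session

There is one attempt and no reset: what is moved stays moved. The work goes in short steps, Python scripts to look and compute and a tool call to move; the robot and the scene stay as the last step left them, time stands still between calls to the robot, and variables do not carry over. Pictures are saved under pics/ and viewed, at most 10 in all, crops included, and the job is handed in when it is done.

Besides the shell and the picture viewer there is one more tool, called after ">>>" by a JSON object that holds its "name" and its "arguments". drive_tool: Moves the arm, as the interface text tells. Its arguments: {"type":"object","properties":{"commands":{"type":"array"},"grip_force":{"type":"number"}},"required":["commands"]}

```bash
ls; mkdir -p pics
cat > h.py <<'E'
from plant import r
import numpy as np, cv2
from scipy.spatial.transform import Rotation as R
def cap(n):
    s=r.get_state(); c=r.capture(n)
    if n=="wrist":
        T=np.eye(4);T[:3,:3]=R.from_euler('xyz',s['eef_rot'],degrees=True).as_matrix();T[:3,3]=s['tcp_pos']
        c['world_from_camera']=T@np.array(c['T_tool_cam'])
    return c
def at(c,uv,z):
    T=np.array(c['world_from_camera']);uv=np.atleast_2d(np.array(uv,float))
    d=np.c_[(uv[:,0]-c['cx'])/c['fx'],(uv[:,1]-c['cy'])/c['fy'],np.ones(len(uv))]@T[:3,:3].T
    return T[:3,3]+d*((z-T[2,3])/d[:,2])[:,None]
def save(c,n): cv2.imwrite(f'pics/{n}.png',cv2.cvtColor(c['frame'],cv2.COLOR_RGB2BGR))
def proj(c,P):
    T=np.linalg.inv(np.array(c['world_from_camera']));P=np.atleast_2d(P)@T[:3,:3].T+T[:3,3]
    return np.c_[c['fx']*P[:,0]/P[:,2]+c['cx'],c['fy']*P[:,1]/P[:,2]+c['cy']]
def hull(m):
    return np.vstack([k for k in cv2.findContours(m.astype('uint8'),0,2)[0] if len(k)>8])[:,0]
E
python3 - <<'E'
from h import *
np.set_printoptions(precision=4,suppress=True)
print(r.get_state())
c=cap("top");save(c,'top')
print(np.array(c['world_from_camera']),c['fx'])
for l,z in [('canister',.065),('scoop',.025),('collar',.097),('post',.075),('molcajete',.105),('tejolote',.118),('jar_a',.099)]:
    for t in r.trace(l,"top")[:3]:
        h=hull(t['pixels']); p=at(c,h,z)[:,:2].astype('float32'); print(l,round(t['score'],2),t['extent'],cv2.minAreaRect(p),cv2.minEnclosingCircle(p))
s=cap("scene");save(s,'scene')
E
```

```text
pics
{'time_s': 0.0, 'joints': array([ 79.6455,  20.5915,   0.6345,  -0.0193, -70.1365, -16.5075]), 'qd': array([ 0.0975,  0.0023,  0.0679, -0.0687,  0.0732, -0.038 ]), 'joint_torque': array([  0.0007, -58.2714,  29.3043,   6.9971,   0.0067,  -0.0002]), 'tcp_pos': array([0.3048, 0.6017, 0.2256]), 'eef_rot': array([179.9052,  -0.0092, -26.8685]), 'contact_force': array([ 0.3638, -0.0824,  0.2687]), 'moment': array([-0.0382,  0.0091, -0.0166]), 'gripper_force': 0.0, 'gripper_width': 0.08766294021900543}
[[ 0.0051 -0.9849  0.1733  0.418 ]
 [-0.9998 -0.0018  0.0192 -0.0094]
 [-0.0186 -0.1734 -0.9847  1.1358]
 [ 0.      0.      0.      1.    ]] 522.1594543690767
canister 0.56 [287.8, 212.3, 380.3, 344.0] ((0.5213436484336853, -0.002060413360595703), (0.2535702586174011, 0.13731802999973297), 12.937108039855957) ((0.5240792036056519, -0.0026372894644737244), 0.1380482017993927)
canister 0.44 [315.2, 231.8, 339.3, 292.4] ((0.5557626485824585, 0.006837572902441025), (0.1273726373910904, 0.0431642085313797), 15.08712387084961) ((0.5553763508796692, 0.010588285513222218), 0.0645473450422287)
s
[... 1440 characters left out ...]
524346590042114, -0.015334001742303371), 0.024515869095921516)
jar_a 0.73 [212.9, 159.4, 253.3, 199.7] ((0.7216408848762512, 0.20744562149047852), (0.0829983502626419, 0.05900275334715843), 27.58223533630371) ((0.7229282259941101, 0.20681041479110718), 0.04796350374817848)
jar_a 0.63 [160.5, 161.2, 200.6, 207.0] ((0.7103747129440308, 0.3162013590335846), (0.08650917559862137, 0.0712515190243721), 73.29676818847656) ((0.7103722095489502, 0.315134733915329), 0.05221204087138176)
jar_a 0.62 [289.8, 213.0, 382.2, 344.2] ((0.5178132653236389, -0.0026538297533988953), (0.24469918012619019, 0.13571448624134064), 11.486467361450195) ((0.5204267501831055, -0.0022230520844459534), 0.13283668458461761)
```

View pics/top.png

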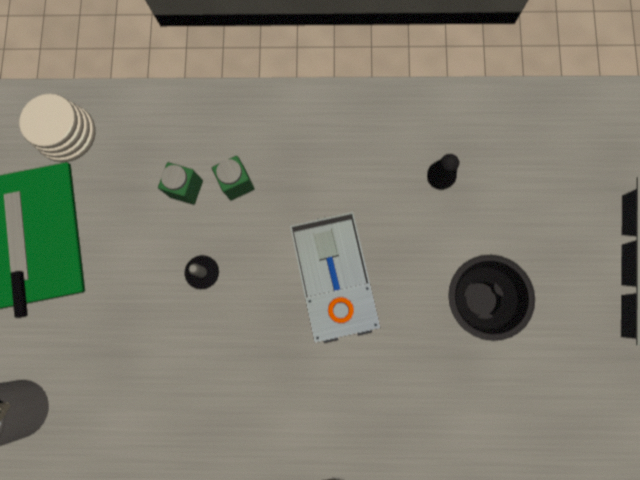

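View pics/scene.png

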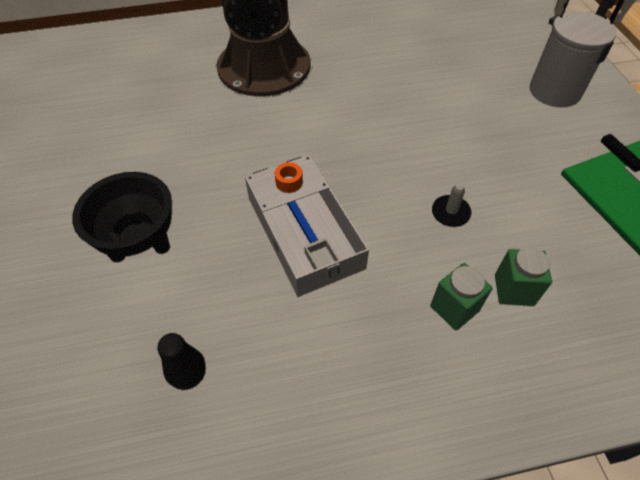

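The top view shows the collar at (340,310) on the cover, the post at (202,272), the blue handle and bowl in the mouth, and the mortar far off to the right at (491,297). The scene view agrees. I'm moving over the canister to look from near.

>>> {"name": "drive_tool", "arguments": {"commands": [{"tx":0.1,"ty":-0.3,"tz":0.1,"turn":0.22,"hand":0},{"tx":0.225,"ty":-1,"tz":0.1,"turn":0.44,"hand":0},{"tx":0.225,"ty":-1,"tz":0.1,"turn":0.44,"hand":0},{"tx":0.225,"ty":-1,"tz":0.1,"turn":0.44,"hand":0},{"tx":0.225,"ty":-1,"tz":0.1,"turn":0.44,"hand":0},{"tx":0.225,"ty":-1,"tz":0.1,"turn":0.44,"hand":0},{"tx":0.225,"ty":-1,"tz":0.1,"turn":0.44,"hand":0},{"tx":0.225,"ty":-1,"tz":0.1,"turn":0.44,"hand":0},{"tx":0.225,"ty":-1,"tz":0.1,"turn":0.44,"hand":0},{"tx":0.225,"ty":-1,"tz":0.1,"turn":0.44,"hand":0}]}}

```text
time_s: 1.45
tcp_pos: [0.4147, 0.1166, 0.2779]
eef_rot: [-180.0, -0.1, 12.8]
contact_force: [0.7, 0.6, -0.1]
gripper_width: 0.0875
gripper_force: 0.0
```

>>> {"name": "drive_tool", "arguments": {"commands": [{"tx":0.04,"ty":-0.21,"tz":0},{"tx":0.04,"ty":-0.21,"tz":0},{"tx":0.04,"ty":-0.21,"tz":0},{"tx":0.04,"ty":-0.21,"tz":0},{"tx":0.04,"ty":-0.21,"tz":0}]}}

```text
invalid input
```

Run:
```python
from h import *
np.set_printoptions(precision=4,suppress=True)
c=cap("wrist");save(c,'w1');s=r.get_state();print(s['tcp_pos'],s['eef_rot'],c['T_tool_cam'],c['fx'])
for l,z in [('canister',.065),('scoop',.025),('collar',.097)]:
    for t in r.trace(l,"wrist")[:3]:
        h=hull(t['pixels']); p=at(c,h,z)[:,:2].astype('float32'); print(l,round(t['score'],2),t['extent'],cv2.minAreaRect(p),cv2.minEnclosingCircle(p))
```

```text
[0.4152 0.1112 0.2785] [179.9552  -0.0636  12.629 ] [[ 0.0005 -0.9611 -0.2763  0.0747]
 [ 1.      0.0008 -0.0009  0.0007]
 [ 0.0011 -0.2763  0.9611 -0.1569]
 [ 0.      0.      0.      1.    ]] 340.5511571774984
canister 0.88 [373.0, 1.0, 538.5, 254.6] ((0.5233407616615295, 0.004146583378314972), (0.2504065930843353, 0.1477176547050476), 13.163351058959961) ((0.5255420804023743, -0.0008309744298458099), 0.13964709639549255)
scoop 0.93 [418.3, 36.3, 472.2, 170.1] ((0.5609205961227417, 0.011321734637022018), (0.13731209933757782, 0.05221698433160782), 13.108731269836426) ((0.5629029273986816, 0.00902028288692236), 0.07044561207294464)
collar 0.59 [423.8, 181.7, 482.1, 237.4] ((0.4557429850101471, -0.008875593543052673), (0.059979166835546494, 0.051000483334064484), 86.74830627441406) ((0.45707428455352783, -0.008902348577976227), 0.03033960796892643)
```

View pics/w1.png

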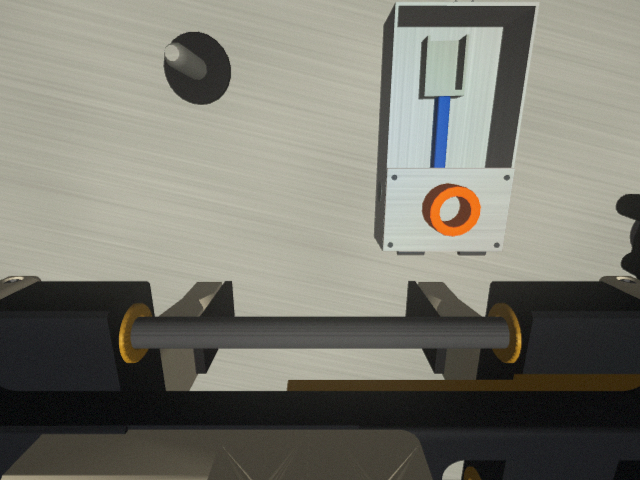

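The wrist view shows the whole canister (rim corners at (397,3), (538,3), (502,250), (383,250); cover edge at row 167), the collar's top ring about (455,210), and the post top about (172,52).

Run:
```python
from h import *
np.set_printoptions(precision=4,suppress=True)
c=cap("wrist")
f=c['frame'].astype(int)
m=(f[...,0]>225)&(f[...,1]<130)&(f[...,2]<60)
p=at(c,hull(m),.097)[:,:2].astype('float32');print('collar wrist',cv2.minEnclosingCircle(p))
print('rim',at(c,[(397,3),(538,3)],.064),'cover edge',at(c,[(388,167),(513,167)],.067),'near',at(c,[(502,250),(383,250)],.067))
print('bowl top',at(c,[(428,37),(467,37),(461,97),(423,97)],.028),'handle',at(c,[(437.5,97),(450,97),(431.5,167),(444.5,167)],.030))
print('post top',at(c,[172,52],.075))
t=cap("top");f=t['frame'].astype(int)
m=(f[...,0]>200)&(f[...,1]<130)&(f[...,2]<60)
p=at(t,hull(m),.097)[:,:2].astype('float32');print('collar top',cv2.minEnclosingCircle(p))
P=r.trace('post','top')[0]['pixels'];
p=at(t,hull(P),.008)[:,:2].astype('float32');print('post foot top',cv2.minEnclosingCircle(p))
P=r.trace('post','wrist')[0]['pixels'];
p=at(c,hull(P),.008)[:,:2].astype('float32');print('post foot wrist',cv2.minEnclosingCircle(p),cv2.fitEllipse(p))
```

```text
collar wrist ((0.4558812975883484, -0.01363188587129116), 0.024955984205007553)
rim [[ 0.6298  0.0905  0.064 ]
 [ 0.6587 -0.039   0.064 ]] cover edge [[ 0.4826  0.0583  0.067 ]
 [ 0.5113 -0.0702  0.067 ]] near [[ 0.4224 -0.092   0.067 ]
 [ 0.3931  0.0389  0.067 ]]
bowl top [[ 0.6208  0.0457  0.028 ]
 [ 0.6298  0.0054  0.028 ]
 [ 0.5725 -0.0077  0.028 ]
 [ 0.5634  0.0332  0.028 ]] handle [[ 0.5665  0.0182  0.03  ]
 [ 0.5694  0.0048  0.03  ]
 [ 0.4931  0.0016  0.03  ]
 [ 0.4963 -0.0131  0.03  ]]
post top [[0.5407 0.2884 0.075 ]]
collar top ((0.4535507559776306, -0.015114560723304749), 0.024226749315857887)
post foot top ((0.5376205444335938, 0.2867412865161896), 0.03792940825223923)
post foot wrist ((0.5397086143493652, 0.2886018753051758), 0.039217494428157806) ((0.5386927127838135, 0.28826645016670227), (0.0732073113322258, 0.07632441818714142), 163.928955078125)
```

>>> {"name": "drive_tool", "arguments": {"commands": [{"tx":0.05,"ty":-0.2,"tz":0,"turn":0,"hand":0},{"tx":0.05,"ty":-0.2,"tz":0,"turn":0,"hand":0},{"tx":0.05,"ty":-0.2,"tz":0,"turn":0,"hand":0},{"tx":0.05,"ty":-0.2,"tz":0,"turn":0,"hand":0}]}}

```text
time_s: 2.25
tcp_pos: [0.4452, -0.0025, 0.2767]
eef_rot: [180.0, 0.1, 12.7]
contact_force: [0.5, 0.6, -1.5]
gripper_width: 0.0874
gripper_force: 0.0
```

>>> {"name": "drive_tool", "arguments": {"commands": [{"tx":0.016,"ty":-0.02,"tz":-0.07,"turn":0,"hand":0},{"tx":0.016,"ty":-0.02,"tz":-0.15,"turn":0,"hand":0},{"tx":0.016,"ty":-0.02,"tz":-0.22,"turn":0,"hand":0},{"tx":0.016,"ty":-0.02,"tz":-0.28,"turn":0,"hand":0},{"tx":0.016,"ty":-0.02,"tz":-0.28,"turn":0,"hand":0},{"tx":0.016,"ty":-0.02,"tz":-0.28,"turn":0,"hand":0}]}}

```text
time_s: 2.85
tcp_pos: [0.4548, -0.0126, 0.1096]
eef_rot: [180.0, 0.1, 12.9]
contact_force: [-0.4, -0.1, 0.4]
gripper_width: 0.0877
gripper_force: 0.0
```

Run:
```python
from h import *
np.set_printoptions(precision=4,suppress=True)
c=cap("wrist");save(c,'w2');f=c['frame'].astype(int);s=r.get_state();print(s['tcp_pos'],s['eef_rot'])
m=(f[...,0]>200)&(f[...,1]<130)&(f[...,2]<60)
h=hull(m);print(h.min(0),h.max(0))
p=at(c,h,.097)[:,:2].astype('float32');print('collar wrist',cv2.minEnclosingCircle(p))
```

```text
[ 0.4557 -0.0124  0.1106] [179.9805  -0.085   12.8546]
[277 243] [369 315]
collar wrist ((0.45671573281288147, -0.014435331337153912), 0.02525835670530796)
```

View pics/w2.png

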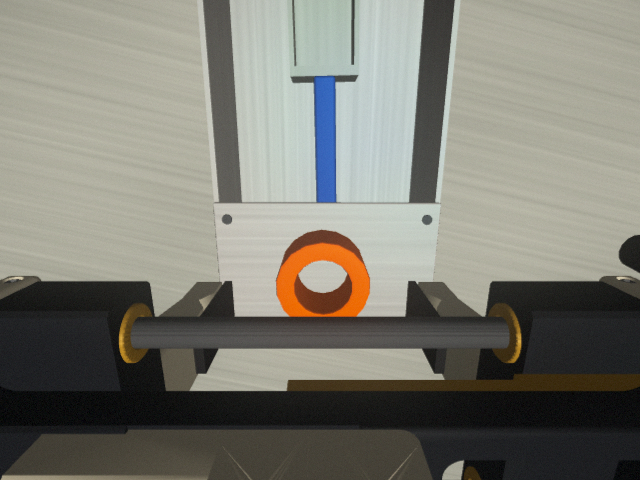

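The collar sits centred between the fingers: its ring spans columns 277–369 at row 285. I'm lowering and closing on it.

>>> {"name": "drive_tool", "arguments": {"commands": [{"tx":0.001,"ty":-0.002,"tz":-0.03,"turn":0,"hand":0},{"tx":0.001,"ty":-0.002,"tz":-0.064,"turn":0,"hand":0},{"tx":0.001,"ty":-0.002,"tz":-0.064,"turn":0,"hand":0.5},{"tx":0.001,"ty":-0.002,"tz":-0.064,"turn":0,"hand":1},{"tx":0.001,"ty":-0.002,"tz":-0.064,"turn":0,"hand":1},{"tx":0.001,"ty":-0.002,"tz":-0.064,"turn":0,"hand":1},{"tx":0.001,"ty":-0.002,"tz":-0.064,"turn":0,"hand":1},{"tx":0.001,"ty":-0.002,"tz":-0.064,"turn":0,"hand":1},{"tx":0.001,"ty":-0.002,"tz":-0.064,"turn":0,"hand":1}], "grip_force": 15}}

```text
time_s: 3.8
tcp_pos: [0.4555, -0.0146, 0.0715]
eef_rot: [180.0, -0.1, 12.8]
contact_force: [-1.4, 0.4, 6.8]
gripper_width: 0.0523
gripper_force: 15.0
```

>>> {"name": "drive_tool", "arguments": {"commands": [{"tx":0,"ty":0,"tz":0.08,"turn":0,"hand":1},{"tx":0,"ty":0,"tz":0.16,"turn":0,"hand":1},{"tx":0.0,"ty":0.05,"tz":0.16,"turn":0,"hand":1},{"tx":0.04,"ty":0.13,"tz":0.16,"turn":0,"hand":1},{"tx":0.06,"ty":0.2,"tz":0.16,"turn":0,"hand":1},{"tx":0.08,"ty":0.27,"tz":0.16,"turn":0,"hand":1},{"tx":0.1,"ty":0.33,"tz":0.16,"turn":0,"hand":1},{"tx":0.1,"ty":0.38,"tz":0.16,"turn":0,"hand":1},{"tx":0.1,"ty":0.4,"tz":0.16,"turn":0,"hand":1},{"tx":0.1,"ty":0.4,"tz":0.16,"turn":0,"hand":1}]}}

```text
time_s: 4.8
tcp_pos: [0.5148, 0.2264, 0.1663]
eef_rot: [180.0, 0.0, 12.8]
contact_force: [-0.8, -1.3, -0.6]
gripper_width: 0.0519
gripper_force: 15.0
```

Run:
```python
from h import *
np.set_printoptions(precision=4,suppress=True)
c=cap("wrist");save(c,'w3');s=r.get_state();print(s['tcp_pos'],s['eef_rot'],s['gripper_width'])
t=r.trace('post','wrist')[0];P=t['pixels'];print(t['score'],t['extent'])
p=at(c,hull(P),.008)[:,:2].astype('float32');print('post foot wrist',cv2.minEnclosingCircle(p),cv2.fitEllipse(p))
```

```text
[0.5146 0.2253 0.1663] [179.975    0.0566  12.8002] 0.05224123329078742
0.61 [219.4, 147.6, 301.4, 227.8]
post foot wrist ((0.5396266579627991, 0.28813645243644714), 0.03800134360790253) ((0.5398501753807068, 0.2885725796222687), (0.07327547669410706, 0.07375554740428925), 56.92336654663086)
```

View pics/w3.png

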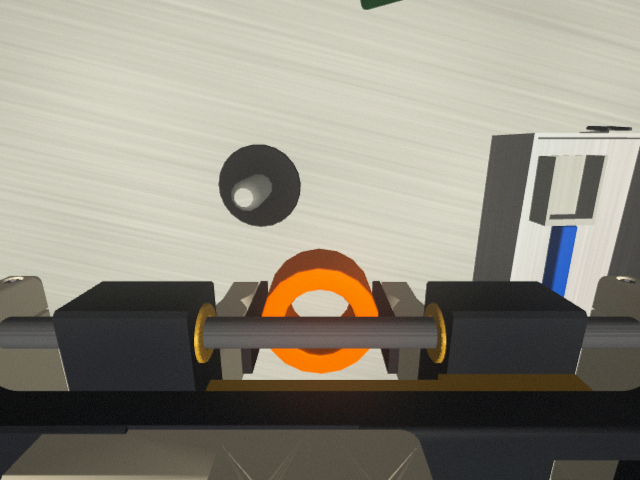

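The post's top is at (243,197) and its foot centre about (260,186). The held collar's ring spans columns 263–378, and its lower edge is at row 373.

Run:
```python
from h import *
np.set_printoptions(precision=4,suppress=True)
c=cap("wrist");f=c['frame'].astype(int);s=r.get_state()
m=(f[...,0]>225)&(f[...,1]<140)&(f[...,2]<60)
ys,xs=np.where(m);print(xs.min(),xs.max(),ys.min(),ys.max())
z=s['tcp_pos'][2]+.0255
p=at(c,hull(m),z)[:,:2].astype('float32')
cc=cv2.minEnclosingCircle(p);print('collar',cc,np.array(cc[0])-s['tcp_pos'][:2])
g=(f.min(2)>150)&(np.hypot(np.arange(640)[None]-243,np.arange(480)[:,None]-197)<14)
k=cv2.moments(g.astype('uint8'),True);uv=(k['m10']/k['m00'],k['m01']/k['m00']);print(uv,k['m00'],at(c,uv,.075))
```

```text
262 377 269 372
collar ((0.5160918235778809, 0.2243417501449585), 0.025079870596528053) [0.0014 0.    ]
(241.02464788732394, 196.48591549295776) 284.0 [[0.5398 0.2887 0.075 ]]
```

>>> {"name": "drive_tool", "arguments": {"commands": [{"tx":0.02,"ty":0.05,"tz":0,"turn":0,"hand":1},{"tx":0.0395,"ty":0.107,"tz":0,"turn":0,"hand":1},{"tx":0.0395,"ty":0.107,"tz":-0.05,"turn":0,"hand":1},{"tx":0.0395,"ty":0.107,"tz":-0.11,"turn":0,"hand":1},{"tx":0.0395,"ty":0.107,"tz":-0.11,"turn":0,"hand":1},{"tx":0.0395,"ty":0.107,"tz":-0.11,"turn":0,"hand":1},{"tx":0.0395,"ty":0.107,"tz":-0.11,"turn":0,"hand":1}]}}

```text
time_s: 5.65
tcp_pos: [0.5399, 0.2896, 0.1029]
eef_rot: [-179.9, -0.2, 12.7]
contact_force: [0.4, -0.1, -0.3]
gripper_width: 0.0518
gripper_force: 15.0
```

Run:
```python
from h import *
np.set_printoptions(precision=4,suppress=True)
c=cap("wrist");save(c,'w4');s=r.get_state();print(s['tcp_pos'],np.mean([r.get_state()['tcp_pos'] for _ in range(3)],0))
t=cap("scene");save(t,'s2')
cv2.imwrite('pics/w4s.png',np.hstack([cv2.cvtColor(c['frame'],cv2.COLOR_RGB2BGR)[200:440,180:460],cv2.resize(cv2.cvtColor(t['frame'],cv2.COLOR_RGB2BGR)[120:260,380:540],None,fx=2,fy=2)[:240]]))
```

```text
[0.5399 0.2898 0.1031] [0.5399 0.2898 0.1031]
```

View pics/w4s.png

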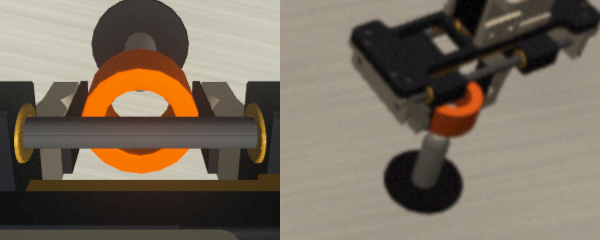

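The collar hangs just above the post, with the post directly below it in both views. I'm lowering it partway onto the post and checking the force.

>>> {"name": "drive_tool", "arguments": {"commands": [{"tx":-0.0015,"ty":-0.001,"tz":-0.02,"turn":0,"hand":1},{"tx":-0.0015,"ty":-0.001,"tz":-0.04,"turn":0,"hand":1},{"tx":-0.0015,"ty":-0.001,"tz":-0.06,"turn":0,"hand":1},{"tx":-0.0015,"ty":-0.001,"tz":-0.06,"turn":0,"hand":1}]}}

```text
time_s: 6.15
tcp_pos: [0.5365, 0.2877, 0.0621]
eef_rot: [179.9, 0.2, 12.7]
contact_force: [-0.6, -0.7, -1.4]
gripper_width: 0.0521
gripper_force: 15.0
```

>>> {"name": "drive_tool", "arguments": {"commands": [{"tx":0.001,"ty":0,"tz":-0.03,"turn":0,"hand":1},{"tx":0.001,"ty":0,"tz":-0.06,"turn":0,"hand":1},{"tx":0.001,"ty":0,"tz":-0.08,"turn":0,"hand":1},{"tx":0.001,"ty":0,"tz":-0.08,"turn":0,"hand":1}]}}

```text
time_s: 6.55
tcp_pos: [0.5375, 0.288, 0.0148]
eef_rot: [179.9, 0.2, 12.7]
contact_force: [-0.3, 0.2, -1.1]
gripper_width: 0.0521
gripper_force: 15.0
```

Down with no contact force. I'm releasing and then rising.

>>> {"name": "drive_tool", "arguments": {"commands": [{"tx":0,"ty":0,"tz":-0.002,"turn":0,"hand":1},{"tx":0,"ty":0,"tz":-0.002,"turn":0,"hand":0.3},{"tx":0,"ty":0,"tz":-0.002,"turn":0,"hand":0},{"tx":0,"ty":0,"tz":-0.002,"turn":0,"hand":0},{"tx":0,"ty":0,"tz":-0.002,"turn":0,"hand":0},{"tx":0,"ty":0,"tz":-0.002,"turn":0,"hand":0},{"tx":0,"ty":0,"tz":0.05,"turn":0,"hand":0},{"tx":0,"ty":0,"tz":0.13,"turn":0,"hand":0},{"tx":0,"ty":0,"tz":0.2,"turn":0,"hand":0},{"tx":0,"ty":0,"tz":0.25,"turn":0,"hand":0}]}}

```text
time_s: 7.55
tcp_pos: [0.5392, 0.2893, 0.1702]
eef_rot: [-179.9, -0.2, 12.8]
contact_force: [0.2, 0.7, 0.3]
gripper_width: 0.0878
gripper_force: 0.0
```

Run:
```python
from h import *
np.set_printoptions(precision=4,suppress=True)
c=cap("wrist");s=r.get_state();print(s['tcp_pos'],s['gripper_width'])
f=c['frame'].astype(int);m=(f[...,0]>225)&(f[...,1]<140)&(f[...,2]<60)
print(cv2.minEnclosingCircle(at(c,hull(m),.038)[:,:2].astype('float32')))
c=cap("top");f=c['frame'].astype(int);m=(f[...,0]>200)&(f[...,1]<140)&(f[...,2]<60)
if m.any(): print(cv2.minEnclosingCircle(at(c,hull(m),.038)[:,:2].astype('float32')))
c=cap("scene")
cv2.imwrite('pics/s3.png',cv2.resize(cv2.cvtColor(c['frame'],cv2.COLOR_RGB2BGR)[120:260,380:540],None,fx=3,fy=3))
```

```text
[0.5411 0.2905 0.175 ] 0.08794519676484051
((0.5393463969230652, 0.2887437641620636), 0.02489449642598629)
((0.534392237663269, 0.28732162714004517), 0.02253931201994419)
```

View pics/s3.png

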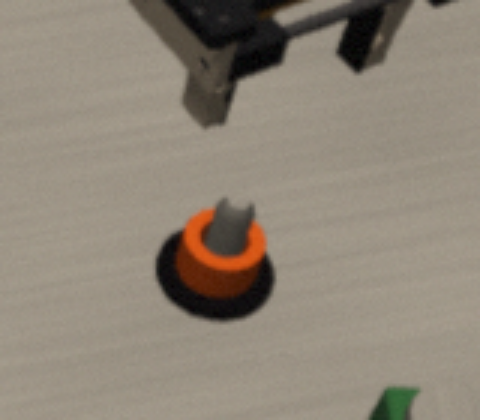

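The collar sits flat on the foot with the post through it. I'm going back over the scoop.

>>> {"name": "drive_tool", "arguments": {"commands": [{"tx":0,"ty":-0.08,"tz":0,"turn":0,"hand":0.3},{"tx":0.005,"ty":-0.472,"tz":0,"turn":0,"hand":0.5},{"tx":0.005,"ty":-0.472,"tz":0,"turn":0,"hand":0.5},{"tx":0.005,"ty":-0.472,"tz":0,"turn":0,"hand":0.5},{"tx":0.005,"ty":-0.472,"tz":0,"turn":0,"hand":0.5},{"tx":0.005,"ty":-0.472,"tz":0,"turn":0,"hand":0.5},{"tx":0.005,"ty":-0.472,"tz":0,"turn":0,"hand":0.5},{"tx":0.005,"ty":-0.472,"tz":0,"turn":0,"hand":0.5},{"tx":0.005,"ty":-0.472,"tz":-0.05,"turn":0,"hand":0.5},{"tx":0.005,"ty":-0.472,"tz":-0.05,"turn":0,"hand":0.5}]}}

```text
time_s: 8.7
tcp_pos: [0.5389, 0.006, 0.1332]
eef_rot: [-180.0, 0.4, 12.7]
contact_force: [-0.6, 0.2, -1.4]
gripper_width: 0.0436
gripper_force: 0.0
```

Run:
```python
from h import *
np.set_printoptions(precision=4,suppress=True)
c=cap("wrist");save(c,'w5');s=r.get_state();print(s['tcp_pos'],s['eef_rot'],s['gripper_width'])
f=c['frame'].astype(int);m=((f[...,2]>120)&(f[...,0]<90)&(f[...,1]<130)).astype('uint8')
m[280:]=0
h=hull(m);print(h.min(0),h.max(0));p=at(c,h,.030)[:,:2].astype('float32');print('handle',cv2.minAreaRect(p))
t=r.trace('scoop','wrist')[0];print(t['score'],t['extent'])
P=t['pixels'];h=hull(P);print(cv2.minAreaRect(at(c,h,.028)[:,:2].astype('float32')))
```

```text
[0.5399 0.0061 0.135 ] [179.9823   0.2635  12.7942] 0.043811682773713716
[315 203] [332 279]
handle ((0.539780855178833, 0.002668885514140129), (0.06305583566427231, 0.01319091022014618), 14.084254264831543)
0.59 [291.2, 121.7, 351.6, 316.4]
((0.5534509420394897, 0.006816882640123367), (0.1536710411310196, 0.04384883865714073), 14.212960243225098)
```

View pics/w5.png

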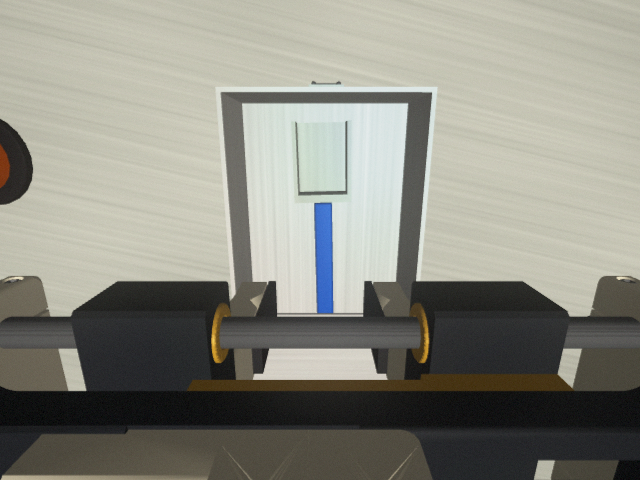

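The handle is centred between the fingers at column 323 and the bowl is ahead at rows 121–200. I'm descending and gripping about 10 mm bowlward of the origin.

>>> {"name": "drive_tool", "arguments": {"commands": [{"tx":0.006,"ty":-0.0025,"tz":0,"turn":0.009,"hand":0.5},{"tx":0.006,"ty":-0.0025,"tz":-0.06,"turn":0.009,"hand":0.5},{"tx":0.006,"ty":-0.0025,"tz":-0.12,"turn":0.009,"hand":0.5},{"tx":0.006,"ty":-0.0025,"tz":-0.17,"turn":0.009,"hand":0.5},{"tx":0.006,"ty":-0.0025,"tz":-0.2,"turn":0.009,"hand":0.5},{"tx":0.006,"ty":-0.0025,"tz":-0.2,"turn":0.009,"hand":0.5}]}}

```text
time_s: 9.4
tcp_pos: [0.5442, 0.0041, 0.0151]
eef_rot: [180.0, 0.2, 13.6]
contact_force: [-0.0, 0.5, -0.3]
gripper_width: 0.0438
gripper_force: 0.0
```

>>> {"name": "drive_tool", "arguments": {"commands": [{"tx":0,"ty":0,"tz":-0.01,"turn":0,"hand":0.5},{"tx":0,"ty":0,"tz":-0.01,"turn":0,"hand":0.7},{"tx":0,"ty":0,"tz":-0.01,"turn":0,"hand":1},{"tx":0,"ty":0,"tz":-0.01,"turn":0,"hand":1},{"tx":0,"ty":0,"tz":-0.01,"turn":0,"hand":1},{"tx":0,"ty":0,"tz":-0.01,"turn":0,"hand":1},{"tx":0,"ty":0,"tz":-0.01,"turn":0,"hand":1}], "grip_force": 10}}

```text
time_s: 10.1
tcp_pos: [0.5454, 0.0043, 0.0113]
eef_rot: [180.0, -0.0, 13.6]
contact_force: [-2.2, 1.5, 5.6]
gripper_width: 0.0141
gripper_force: 10.0
```

Gripped at 14.1 mm. I'm lifting straight up slowly so the cover edge levers the tail down and the bowl up.

>>> {"name": "drive_tool", "arguments": {"commands": [{"tx":0,"ty":0,"tz":0.015,"turn":0,"hand":1},{"tx":0,"ty":0,"tz":0.03,"turn":0,"hand":1},{"tx":0,"ty":0,"tz":0.045,"turn":0,"hand":1},{"tx":0,"ty":0,"tz":0.055,"turn":0,"hand":1},{"tx":0,"ty":0,"tz":0.06,"turn":0,"hand":1},{"tx":0,"ty":0,"tz":0.065,"turn":0,"hand":1},{"tx":0,"ty":0,"tz":0.07,"turn":0,"hand":1}]}}

```text
time_s: 10.8
tcp_pos: [0.545, 0.0042, 0.0528]
eef_rot: [-180.0, -0.0, 13.5]
contact_force: [1.9, 0.5, -3.4]
gripper_width: 0.0136
gripper_force: 10.0
```

Run:
```python
from h import *
c=cap("wrist");c2=cap("scene")
a=cv2.cvtColor(c['frame'],cv2.COLOR_RGB2BGR)[60:400,160:480]
b=cv2.resize(cv2.cvtColor(c2['frame'],cv2.COLOR_RGB2BGR)[100:310,200:430],None,fx=1.62,fy=1.62)[:340]
cv2.imwrite('pics/l1.png',np.hstack([a,b]))
s=r.get_state();print(s['tcp_pos'],s['contact_force'],s['moment'],s['gripper_width'])
```

```text
[0.54502619 0.00415621 0.05292194] [ 0.2632139   0.31053806 -2.39621065] [-0.09327108 -0.01478423 -0.01934277] 0.013997989034543652
```

View pics/l1.png

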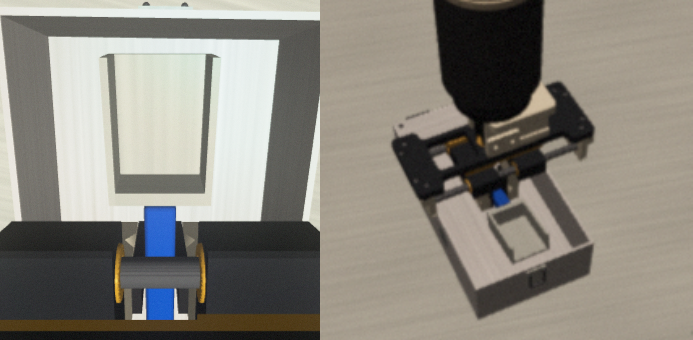

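The wrist view shows the bowl clear of the floor, its front edge about row 114 (columns 260–380) and its rear edge about row 266. I'll estimate the tilt numerically from its corners.

```bash
cat > tilt.py <<'E'
from h import *
from scipy.optimize import least_squares
def tilt(show=True, G=None):
    """fit pitch, g (grip x), h (grip z) to bowl+handle silhouette extents seen by the wrist camera"""
    c=cap("wrist");s=r.get_state();t=r.trace('scoop','wrist')[0];P=t['pixels'].copy();P[275:]=0
    f=c['frame'];T=np.array(c['T_tool_cam']);Ti=np.linalg.inv(T)
    ys,xs=np.where(P)
    w=np.array([P[y].sum() for y in range(480)])
    rows=np.where(w>60)[0] if (w>60).any() else np.where(w>30)[0]
    y0,y1=rows.min(),rows.max()
    obs=np.array([y0,y1,np.percentile(np.where(P[y0+4])[0],98)-np.percentile(np.where(P[y0+4])[0],2),np.percentile(np.where(P[y1-4])[0],98)-np.percentile(np.where(P[y1-4])[0],2)])
    def pj(pt,th,g,h):
        x,y,z=pt[0]-g,pt[1],pt[2]-h
        q=np.array([x*np.cos(th)-z*np.sin(th),y,-.019-(x*np.sin(th)+z*np.cos(th)),1])
        q=Ti@q;return np.array([c['fx']*q[0]/q[2]+c['cx'],c['fy']*q[1]/q[2]+c['cy']])
    def mod(p):
        th,g=p;h=.024
        F=[pj((.095,k*.022,.024),th,g,h) for k in(-1,1)];B=[pj((.035,k*.022,.024),th,g,h) for k in(-1,1)]
        B2=pj((.035,0,0),th,g,h)
        return np.array([F[0][1],max(B[0][1],B2[1]),abs(F[1][0]-F[0][0]),abs(B[1][0]-B[0][0])])
    best=min((least_squares(lambda p:(mod(p)-obs)*[1,1,.7,.7],[a,.01]) for a in(0,.3,.6)),key=lambda q:q.cost)
    th,g=best.x;z=s['tcp_pos'][2]+.019
    tip=z+(.095-g)*np.sin(th)-.024*np.cos(th);tail=z-(.11+g)*np.sin(th)-.024*np.cos(th)
    a=s['tcp_pos'][:2]-[.526,0];px=a@[.976,.218]
    tx=px-(.11+g)*np.cos(th)+.024*np.sin(th)
    print(t['score'],'obs',obs,'fit',mod(best.x).round(),'tilt deg',np.degrees(th).round(1),'g',g.round(4),'tipz %.3f tailz %.3f tailx %.3f'%(tip,tail,tx),'tcp',s['tcp_pos'].round(4),'F',s['contact_force'].round(1),'w',round(s['gripper_width'],4))
E
python3 -c "
from tilt import *
tilt()"
```

```text
0.57 obs [114.   265.   116.16  97.92] fit [115. 264. 116. 103.] tilt deg 0.2 g 0.0092 tipz 0.048 tailz 0.047 tailx -0.100 tcp [0.5449 0.0041 0.0527] F [-0.3  1.3 -1.9] w 0.0139
```

```bash
sed -i 's/th,g=p;h=.024/th,g,h=p/; s/\[a,.01\])/[a,.01,.026])/; s/th,g=best.x;/th,g,h=best.x;/; s/-\.024\*np.cos(th)/-h*np.cos(th)/g; s/g.round(4),/g.round(4),"h",h.round(4),/' tilt.py
sed -i 's/(mod(p)-obs)\*\[1,1,.7,.7\]/np.r_[(mod(p)-obs)*[1,1,.7,.7],(p[2]-.026)*300]/' tilt.py
python3 -c "
from tilt import *
tilt()"
```

```text
0.69 obs [114.   265.   116.16  97.92] fit [115. 264. 117. 102.] tilt deg 2.0 g 0.0094 h 0.026 tipz 0.049 tailz 0.041 tailx -0.099 tcp [0.5448 0.0041 0.0525] F [-0.8 -0.4 -1.5] w 0.0138
```

>>> {"name": "drive_tool", "arguments": {"commands": [{"tx":0,"ty":0,"tz":0.006,"turn":0,"hand":1},{"tx":0,"ty":0,"tz":0.012,"turn":0,"hand":1},{"tx":0,"ty":0,"tz":0.018,"turn":0,"hand":1},{"tx":0,"ty":0,"tz":0.018,"turn":0,"hand":1}]}}

```text
time_s: 11.5
tcp_pos: [0.5454, 0.0042, 0.0642]
eef_rot: [-180.0, -0.1, 13.6]
contact_force: [0.2, -0.6, -1.6]
gripper_width: 0.0138
gripper_force: 10.0
```

```bash
python3 -c "
from tilt import *
tilt()"
```

```text
0.68 obs [111.   274.   116.16 100.8 ] fit [115. 270. 120. 107.] tilt deg -1.7 g 0.0097 h 0.017 tipz 0.063 tailz 0.070 tailx -0.100 tcp [0.5454 0.0042 0.0641] F [-0.1 -0.8 -0.5] w 0.0141
```

```bash
sed -i 's/P\[275:\]=0/P[310:]=0/' tilt.py; sed -i 's/    best=min/    for d in (0,5,10,15,20): print(d,mod((np.radians(d),.0095,.025)).round())\n    best=min/' tilt.py
python3 - <<'E'
from tilt import *
tilt()
c=cap("wrist");f=c['frame'].astype(int);t=r.trace('scoop','wrist')[0]['pixels']
for y in range(90,310,8):
    x=np.where(t[y])[0]; print(y,(x.min(),x.max()) if len(x) else '-',f[y,320].tolist(),f[y,270].tolist())
E
```

```text
0 [116. 264. 115. 102.]
5 [115. 266. 121. 103.]
10 [116. 268. 129. 105.]
15 [119. 271. 136. 106.]
20 [125. 274. 145. 108.]
0.78 obs [111.   274.   114.24  99.84] fit [115. 269. 118. 107.] tilt deg -2.5 g 0.0098 h 0.0172 tipz 0.062 tailz 0.071 tailx -0.101 tcp [0.5452 0.0042 0.0637] F [-0.8 -0.2 -1.6] w 0.0138
90 - [95, 95, 86] [98, 100, 93]
98 - [100, 101, 96] [96, 94, 90]
106 - [230, 237, 235] [228, 234, 230]
114 (np.int64(259), np.int64(380)) [207, 208, 190] [208, 208, 191]
122 (np.int64(255), np.int64(384)) [211, 210, 193] [209, 204, 191]
130 (np.int64(251), np.int64(388)) [211, 209, 194] [201, 200, 185]
138 (np.int64(251), np.int64(388)) [213, 210, 194] [195, 193, 178]
146 (np.int64(252), np.int64(387)) [214, 212, 196] [132, 132, 120]
154 (np.int64(253), np.int64(386)) [209, 207, 192] [113, 115, 106]
162 (np.int64(254), np.int64(385)) [212, 211, 195] [117, 116, 106]
170 (np.int64(255), np.int64(384)) [213, 212, 195] [118, 115, 107]
178 (np.int64(256), np.int64(383)) [216, 211, 198] [115, 113, 101]
186 (np.int64(257), np.int64(382)) [215, 212, 197] [115, 114, 103]
194 (np.int64(25
[... 269 characters left out ...]
), np.int64(377)) [213, 212, 197] [122, 123, 112]
234 (np.int64(262), np.int64(376)) [200, 197, 184] [156, 154, 141]
242 (np.int64(263), np.int64(375)) [134, 134, 123] [212, 210, 195]
250 (np.int64(264), np.int64(374)) [132, 130, 122] [213, 212, 197]
258 (np.int64(265), np.int64(374)) [129, 130, 121] [214, 211, 197]
266 (np.int64(266), np.int64(372)) [208, 205, 191] [210, 209, 192]
274 (np.int64(268), np.int64(371)) [191, 191, 184] [217, 212, 198]
282 (np.int64(303), np.int64(335)) [44, 99, 202] [46, 46, 46]
290 (np.int64(304), np.int64(335)) [41, 101, 204] [46, 44, 45]
298 (np.int64(304), np.int64(335)) [39, 97, 201] [41, 43, 40]
306 (np.int64(303), np.int64(334)) [34, 94, 199] [38, 38, 37]
```

>>> {"name": "drive_tool", "arguments": {"commands": [{"tx":0,"ty":0,"tz":0.005,"turn":0,"hand":1},{"tx":0,"ty":0,"tz":0.01,"turn":0,"hand":1},{"tx":0,"ty":0,"tz":0.01,"turn":0,"hand":1},{"tx":0,"ty":0,"tz":0.01,"turn":0,"hand":1}]}}

```text
time_s: 12.2
tcp_pos: [0.5453, 0.0042, 0.0698]
eef_rot: [-180.0, -0.0, 13.6]
contact_force: [-0.3, -0.2, -2.2]
gripper_width: 0.0138
gripper_force: 10.0
```

```bash
python3 - <<'E'
s=open('tilt.py').read()
i=s.index("    obs=np");j=s.index("\n",i)
s=s[:i]+"y0=int(np.argmax(np.convolve(w[:240],np.ones(5)/5,'same')));obs=np.array([y0,y1,w[y0-1:y0+4].mean(),w[y1-6:y1-3].mean()])"[0:]+s[j:]
s=s.replace("y0=int(","    y0=int(",1).replace("    for d in (0,5,10,15,20): print(d,mod((np.radians(d),.0095,.025)).round())\n","")
open('tilt.py','w').write(s)
E
python3 -c "
from tilt import *
tilt()"
```

```text
0.62 obs [144. 279. 146. 107.] fit [144. 279. 147. 106.] tilt deg 25.5 g 0.0137 h 0.028 tipz 0.098 tailz 0.010 tailx -0.082 tcp [0.5452 0.0042 0.0697] F [ 0.1  1.1 -2. ] w 0.0141
```

Tilt is 25.5°, with the tip at 98 mm and the tail at 10 mm under the cover, so step 2 is met. Now I'm drawing the scoop out along its own axis.

>>> {"name": "drive_tool", "arguments": {"commands": [{"tx":0,"ty":0,"tz":0,"turn":0,"hand":1},{"tx":0.018,"ty":0.0043,"tz":0.0083,"turn":0,"hand":1},{"tx":0.036,"ty":0.0086,"tz":0.0166,"turn":0,"hand":1},{"tx":0.054,"ty":0.0129,"tz":0.0249,"turn":0,"hand":1},{"tx":0.072,"ty":0.0172,"tz":0.0332,"turn":0,"hand":1},{"tx":0.09,"ty":0.0215,"tz":0.0415,"turn":0,"hand":1},{"tx":0.108,"ty":0.0258,"tz":0.05,"turn":0,"hand":1},{"tx":0.126,"ty":0.03,"tz":0.0585,"turn":0,"hand":1},{"tx":0.144,"ty":0.0345,"tz":0.067,"turn":0,"hand":1},{"tx":0.144,"ty":0.0345,"tz":0.067,"turn":0,"hand":1}], "grip_force": 20}}

```text
time_s: 13.3
tcp_pos: [0.6335, 0.0253, 0.1104]
eef_rot: [180.0, -0.1, 13.6]
contact_force: [0.3, -0.3, -1.3]
gripper_width: 0.0137
gripper_force: 20.0
```

```bash
python3 -c "
from tilt import *
tilt()"
```

```text
0.61 obs [144.         279.         146.2        107.66666667] fit [144. 279. 147. 106.] tilt deg 25.5 g 0.0136 h 0.0279 tipz 0.139 tailz 0.050 tailx 0.008 tcp [0.6322 0.0251 0.1097] F [-0.8  0.7 -1.5] w 0.014
```

The scoop is out, with the tail past the cover edge. I'm raising it and moving back, so I can press the tail lightly on the cover top to rotate it level.

>>> {"name": "drive_tool", "arguments": {"commands": [{"tx":0,"ty":0,"tz":0.05,"turn":0,"hand":1},{"tx":0,"ty":0,"tz":0.1,"turn":0,"hand":1},{"tx":0,"ty":0,"tz":0.1,"turn":0,"hand":1},{"tx":-0.05,"ty":-0.0115,"tz":0.1,"turn":0,"hand":1},{"tx":-0.0975,"ty":-0.023,"tz":0.1,"turn":0,"hand":1},{"tx":-0.0975,"ty":-0.023,"tz":0.08,"turn":0,"hand":1},{"tx":-0.0975,"ty":-0.023,"tz":0.05,"turn":0,"hand":1},{"tx":-0.0975,"ty":-0.023,"tz":0.03,"turn":0,"hand":1}], "grip_force": 12}}

```text
time_s: 14.2
tcp_pos: [0.572, 0.0109, 0.1264]
eef_rot: [-180.0, 0.1, 13.5]
contact_force: [-0.8, -0.4, -2.4]
gripper_width: 0.0136
gripper_force: 12.0
```

```bash
python3 -c "
from tilt import *
tilt()"
```

```text
0.97 obs [144.  279.  147.2 108. ] fit [144. 279. 148. 106.] tilt deg 25.9 g 0.0133 h 0.0277 tipz 0.154 tailz 0.065 tailx -0.054 tcp [0.5711 0.0107 0.1244] F [-0.9 -0.4 -3.6] w 0.0138
```

>>> {"name": "drive_tool", "arguments": {"commands": [{"tx":0,"ty":0,"tz":-0.008,"turn":0,"hand":1},{"tx":0,"ty":0,"tz":-0.016,"turn":0,"hand":1},{"tx":0,"ty":0,"tz":-0.024,"turn":0,"hand":1},{"tx":0,"ty":0,"tz":-0.032,"turn":0,"hand":1},{"tx":0,"ty":0,"tz":-0.04,"turn":0,"hand":1},{"tx":0,"ty":0,"tz":-0.048,"turn":0,"hand":1},{"tx":0,"ty":0,"tz":-0.056,"turn":0,"hand":1},{"tx":0,"ty":0,"tz":-0.06,"turn":0,"hand":1},{"tx":0,"ty":0,"tz":-0.06,"turn":0,"hand":1}]}}

```text
time_s: 15.2
tcp_pos: [0.5724, 0.0109, 0.0911]
eef_rot: [180.0, 0.1, 13.5]
contact_force: [-0.7, 0.0, -1.2]
gripper_width: 0.0138
gripper_force: 12.0
```

```bash
python3 -c "
from tilt import *
tilt()"
```

```text
Traceback (most recent call last):
  File "tilt.py", line 5, in tilt
    c=cap("wrist");s=r.get_state();t=r.trace('scoop','wrist')[0];P=t['pixels'].copy();P[310:]=0
                                     ~~~~~~~~~~~~~~~~~~~~~~~~^^^
IndexError: list index out of range
```

```bash
python3 -c "
from tilt import *
tilt()"
```

```text
0.9 obs [120.         265.         122.         102.66666667] fit [119. 266. 122. 101.] tilt deg 8.8 g 0.0112 h 0.0294 tipz 0.094 tailz 0.063 tailx -0.068 tcp [0.5726 0.011  0.0916] F [-0.9 -0.  -1. ] w 0.0137
```

>>> {"name": "drive_tool", "arguments": {"commands": [{"tx":0,"ty":0,"tz":-0.008,"turn":0,"hand":1},{"tx":0,"ty":0,"tz":-0.014,"turn":0,"hand":1},{"tx":0,"ty":0,"tz":-0.02,"turn":0,"hand":1},{"tx":0,"ty":0,"tz":-0.02,"turn":0,"hand":1}]}}

```text
time_s: 15.8
tcp_pos: [0.5726, 0.011, 0.0791]
eef_rot: [180.0, 0.1, 13.5]
contact_force: [0.6, 0.1, -0.7]
gripper_width: 0.0142
gripper_force: 12.0
```

```bash
python3 -c "
from tilt import *
tilt()"
```

```text
0.62 obs [123.  261.  114.6 101. ] fit [121. 263. 114.  98.] tilt deg 5.7 g 0.012 h 0.0333 tipz 0.073 tailz 0.053 tailx -0.071 tcp [0.5725 0.0109 0.0792] F [ 0.5  1.  -1.4] w 0.0139
```

The scoop is nearly level. I'm tightening the grip and raising it.

>>> {"name": "drive_tool", "arguments": {"commands": [{"tx":0,"ty":0,"tz":0,"turn":0,"hand":1},{"tx":0,"ty":0,"tz":0,"turn":0,"hand":1},{"tx":0,"ty":0,"tz":0.03,"turn":0,"hand":1},{"tx":0,"ty":0,"tz":0.07,"turn":0,"hand":1},{"tx":0,"ty":0,"tz":0.12,"turn":0,"hand":1},{"tx":0,"ty":0,"tz":0.17,"turn":0,"hand":1},{"tx":0,"ty":0,"tz":0.21,"turn":0,"hand":1},{"tx":0,"ty":0,"tz":0.23,"turn":0,"hand":1},{"tx":0,"ty":0,"tz":0.23,"turn":0,"hand":1},{"tx":0,"ty":0,"tz":0.23,"turn":0,"hand":1}], "grip_force": 40}}

```text
time_s: 16.9
tcp_pos: [0.5723, 0.011, 0.2166]
eef_rot: [-180.0, 0.1, 13.5]
contact_force: [0.4, -0.0, -1.8]
gripper_width: 0.0137
gripper_force: 40.0
```

Run:
```python
from tilt import *
tilt()
c2=cap("scene");c=cap("top");f=c['frame'].astype(int);m=(f[...,0]>200)&(f[...,1]<140)&(f[...,2]<60)
print(cv2.minEnclosingCircle(at(c,hull(m),.038)[:,:2].astype('float32')))
save(c2,'end');print(r.get_state()['qd'],r.get_state()['gripper_force'])
```

```text
0.77 obs [124.  260.  113.4 101. ] fit [122. 262. 113.  97.] tilt deg 5.5 g 0.0122 h 0.0344 tipz 0.209 tailz 0.189 tailx -0.072 tcp [0.572  0.0109 0.2161] F [-0.1  0.4 -1.8] w 0.0138Traceback (most recent call last):
  File "<stdin>", line 4, in <module>
  File "h.py", line 19, in hull
    return np.vstack([k for k in cv2.findContours(m.astype('uint8'),0,2)[0] if len(k)>8])[:,0]
           ~~~~~~~~~^^^^^^^^^^^^^^^^^^^^^^^^^^^^^^^^^^^^^^^^^^^^^^^^^^^^^^^^^^^^^^^^^^^^^
    return _nx.concatenate(arrs, 0, dtype=dtype, casting=casting)
           ~~~~~~~~~~~~~~~^^^^^^^^^^^^^^^^^^^^^^^^^^^^^^^^^^^^^^^
ValueError: need at least one array to concatenate
```

Run:
```python
from h import *
c2=cap("scene");save(c2,'end');c=cap("top");f=c['frame'].astype(int);m=(f[...,0]>190)&(f[...,1]<150)&(f[...,2]<90)
ys,xs=np.where(m);print(m.sum());print(cv2.minEnclosingCircle(at(c,np.c_[xs,ys],.038)[:,:2].astype('float32')))
s=r.get_state();print(s['qd'].round(2),s['gripper_force'])
```

```text
11
((0.5291535258293152, 0.2647120952606201), 0.004771437030285597)
[-0.01 -0.33  0.25  0.05  0.03 -0.03] 39.999606013298035
```

View pics/end.png

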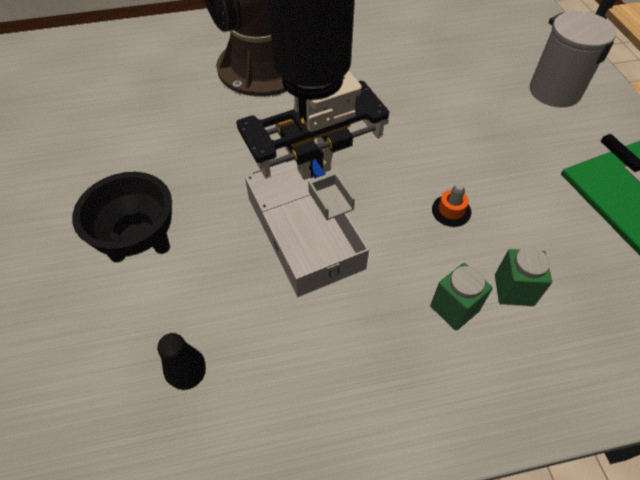

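The scene view shows the collar seated on the foot at (455,207), the scoop held level above the canister at (330,190), and the mortar, pestle and jars where they were. In the top view the arm mostly hid the collar. I'm handing the job in.

```bash
python3 -c "
from plant import r
print(r.close_job())"
```

```text
the job is handed in; nothing more can be done
None
```

I handed the job in at about 17 s (limit 69 s): the collar is seated on the post's foot, the scoop is held nearly level at about 0.19–0.21 m, and the bystanders look unmoved; no verdict came back.

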